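# Stand the round-bottomed oil flask in its ring

### The arm

A 6-joint arm with a two-finger parallel gripper is mounted at the origin on the work surface. World frame = base frame: x ahead of the robot, y to its left, z up, the work surface at z = 0. Lengths are in m, angles in rad, forces in N, time in s.
With the tool pointing down it reaches from about 0.25 to 0.8 m from the base axis. Payload 8.5 kg.
Tool frame: the origin (TCP) lies between the finger pads; the fingertips stand 25 mm ahead of it and the grasp point (between the pads) lies 6 mm ahead of it; z points along the fingers, y is the line along which they close (so a half turn about z gives the same grasp; the last joint's range is limited). The gripper opens to 85 mm and grips with 20 to 120 N. Pads are 22 mm wide; open, the fingers measure 114 mm over their backs; the gripper's body (76 mm by 85 mm) begins 54 mm behind the grasp point. The pads swing forward as they close: fully open they stand 13 mm farther back than shut.
Start: joints at [1.139, 0.238, -0.013, 1.319, 0, 1.571], TCP at [0.22, 0.477, 0.256] pointing down, gripper open.
Joint ranges: [-2.66, 2.66], [-1.03, 1.9], [-1.14, 1.46], [-1.82, 2.27], [-1.45, 1.34], [-3.14, 3.14]. Speed limits (rad/s): [2.22, 2.22, 2.79, 3.14, 3.14, 3.14].

### API

Orientations are given as a rotation vector (axis times angle).
In Python, from bench import sensors, get_image, camera_info, arm gives the robot as it stands. The module is installed in compiled form; this text tells all that it offers.
- The arm moves only by the tool move_arm, never from a script. Its arguments are lists of equal length, an entry for each row: "travel": the shift along the tool's x, y, z in m, a list of three; "angular": the turn, a rotation vector about the tool's x, y, z in rad, a list of three; "claw": the opening, from 0 (shut) to 1 (fully open). A call has exactly 10 rows; each row shifts and turns the commanded pose from where the row before left it, along the tool's axes as they then stand; what a row does not reach is not made up. A row lasts 1/8 s, in which the tool goes at most 62.5 mm and 10.7 degrees, less where a joint would pass 70% of its speed; a pose out of reach is approached as far as the arm can. A call with a gripper value outside its range is refused whole. The fingers move at their own pace and stop on an object; the grip force is fixed at half the most. Time passes only in rows, so rows that do not move let the fingers close, or fill a call up. It gives the time, the measured TCP pose, the force, the opening and the grip force at its end, in the units of the state.
- sensors.read_state(): the state, without advancing time (a new reading comes with each control period).
- get_image(name): name is "scene" or "top" or "wrist"; returns the picture (420x560x3 uint8, red, green, blue); there is no depth.
- camera_info(name): a dict with "fx", "fy", "cx", "cy" (pixels), "cam_to_world" (4x4, takes a point from camera to world coordinates); the wrist camera has in their place "hand_eye" (4x4, takes a point from camera to tool coordinates, whose origin is the TCP and whose axes are the flange's). Camera axes: x right, y down, z forward; pixel columns grow to the right and rows downward; lengths in m; the calibration is good to about 2 mm. A picture is of the moment at which its call begins: read the wrist's pose just before it. camera_info takes no time and is no camera call.
- arm.hand_in(): hands the job in; it is judged then, once.
The state is a dict: "clock": time; "joint_pos": joint angles; "qd": joint speeds; "effort": joint torques, N m; "tcp_pos": TCP position; "eef_rot": TCP orientation; "force": force on the tool from outside, world axes, zero at the start; "ft_torque": the same for the moment, N m; "grip_width": opening from 0.0 (shut) to 1.0 (fully open); "grasp_force": force on a finger pad.
Only numpy, scipy, OpenCV 4.12 (cv2) and the standard library are available. Lean on these libraries where they do the work, as an engineer would, in place of code of your own. Each camera call takes 0.05 s, during which the arm holds its last target. There are 200 camera calls.

### The job

The round-bottomed white oil flask keeps rocking on the tile ledge. Pick it up and stand it upright in the wooden ring, set down gently rather than dropped, and let go. Leave the flat-bottomed bottle and the bowl standing where they are.

Things in the scene. Friction and masses are not known exactly. Their poses are not given: they have to be found in the camera images.
- flask_center (a point): White ceramic flask, 124 mm tall, about 0.2 kg: ball belly 66 mm across, straight round neck 26 mm across (from 66 to 108 mm above the underside), cork 22 mm across on top. This point: on the axis, 62 mm above the underside, so the neck is 4 to 46 mm above it. z points up to the cork. Weighted bottom: stands by itself but rocks and rolls when pushed. Any grasp yaw serves.
- ring_top (a point): Centre of the upper rim of a plain wooden ring fixed to the ledge: 72 mm across, hole 48 mm, 25 mm tall; this point is 25 mm above the ledge, z up. The flask's belly rests on the hole's upper edge: seated, its underside is 10 mm below the rim and its centre point about 52 mm above this point. Friction keeps it at the lean it is let go with.
- bottle_center (a point): Bystander: flat-bottomed white ceramic bottle with the flask's neck, cork and height (124 mm), but straight-sided, 52 mm across. This point: on the axis, 62 mm above its underside; z up.
- bowl: Bystander: small white ceramic bowl, 100 mm across the rim, 42 mm tall; origin at the centre of its underside, z up. (An aluminium mug and a teal soap box stand farther out to the sides, over 0.33 m from the robot's centre line.)
Things that resemble listed ones, but are neither listed nor needed, are in the scene too. Leave any yellow look-alike of the part that bears flask_center alone. Of the things shaped like the part that bears ring_top, the wooden one is meant.

How it is judged:
At the end, for the whole second after the job is handed in: The flask rests still and released in the wooden ring, its centre within 12 mm of the ring's axis sideways and 44 to 58 mm above the rim, leaning less than 11 degrees; the bottle still stands and it and the bowl are within 20 mm of where they began (horizontal distance between flask_center and ring_top below 0.012 m and z of flask_center in the frame of ring_top between 0.044 and 0.058 m and angle between flask_center's own z axis and vertical below 0.2 rad and linear speed of flask below 0.03 m/s and angular speed of flask below 0.5 rad/s and distance of each of bottle_center, bowl from where it was at the start of the episode below 0.02 m and angle between bottle_center's own z axis and vertical below 0.15 rad); the robot touches nothing.
It fails at once if the flask is dropped or flung: it moves faster than 0.6 m/s while the fingers do not hold it (linear speed of flask above 0.6 m/s and contact force between the fingers and flask below 0.2 N).
It fails at once if the bottle is knocked over (angle between bottle_center's own z axis and vertical above 0.5 rad).
It fails at once if the bottle or the bowl is shoved more than 30 mm away (distance of any of bottle_center, bowl from where it was at the start of the episode above 0.03 m).
It also fails if it takes over 48 s, if anything falls off the work surface, if the arm or the gripper's body presses on something with over 40 N, if the wrist force passes 120 N, or if a joint passes its speed limit or range.

## Working session

There is one attempt and no reset: what is moved stays moved. The work goes in short steps, Python scripts to look and compute and a tool call to move; the robot and the scene stay as the last step left them, time stands still between calls to the robot, and variables do not carry over. Pictures are saved under pics/ and viewed, at most 10 in all, crops included, and the job is handed in when it is done.

Besides the shell and the picture viewer there is one more tool, called after "Emit:" as name(argument=value, ...), one argument or row to a line, values as JSON. move_arm: Moves the arm, as the interface text tells. Its arguments: {"type":"object","properties":{"travel":{"type":"array"},"angular":{"type":"array"},"claw":{"type":"array"}},"required":["travel","angular","claw"]}

```bash
mkdir -p pics
cat > h.py <<'E'
import numpy as np, cv2
from bench import sensors,get_image,camera_info,arm
from scipy.spatial.transform import Rotation as R
def snap(n,f):
    s=sensors.read_state(); im=get_image(n); cv2.imwrite('pics/'+f,im[:,:,::-1]); return s,im
def ray(n,u,v,s=None):
    c=camera_info(n)
    if n=='wrist':
        T=np.eye(4);T[:3,:3]=R.from_rotvec(s['eef_rot']).as_matrix();T[:3,3]=s['tcp_pos'];T=T@np.array(c['hand_eye'])
    else: T=np.array(c['cam_to_world'])
    d=T[:3,:3]@np.array([(u-c['cx'])/c['fx'],(v-c['cy'])/c['fy'],1]); return T[:3,3],d
def at(n,u,v,z,s=None):
    o,d=ray(n,u,v,s); return o+d*(z-o[2])/d[2]
E
python3 - <<'E'
from h import *
np.set_printoptions(precision=3,suppress=True)
for n in('top','scene'):
    s,im=snap(n,n+'0.png')
    print(n,np.array(camera_info(n)['cam_to_world']))
print(s)
E
```

```text
top [[-0.015 -0.988  0.151  0.405]
 [-1.     0.018  0.019 -0.006]
 [-0.022 -0.15  -0.988  1.003]
 [ 0.     0.     0.     1.   ]]
scene [[ 0.573  0.565 -0.594  0.964]
 [ 0.819 -0.405  0.406 -0.288]
 [-0.011 -0.719 -0.695  0.564]
 [ 0.     0.     0.     1.   ]]
{'clock': 0.05, 'joint_pos': array([ 1.139,  0.239, -0.014,  1.319, -0.   ,  1.571]), 'qd': array([ 0.002,  0.001,  0.001,  0.   ,  0.   , -0.   ]), 'effort': array([ -0.002, -54.024,  34.737,   0.013,  -0.   ,   0.   ]), 'tcp_pos': array([0.22 , 0.476, 0.256]), 'eef_rot': array([-0.673, -3.068,  0.002]), 'force': array([ 0.133, -0.332,  0.53 ]), 'ft_torque': array([-0.023,  0.017,  0.033]), 'grasp_force': 0.0, 'grip_width': 1.001190388372526}
```

View pics/top0.png

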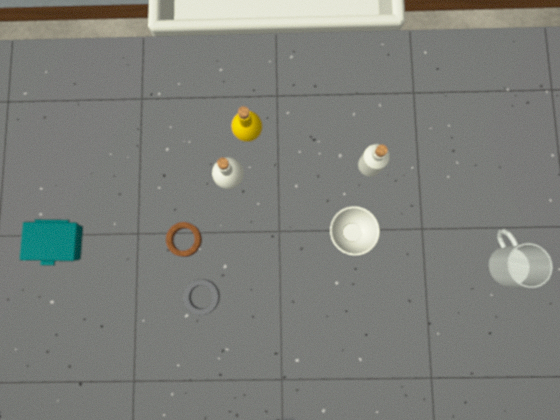

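View pics/scene0.png

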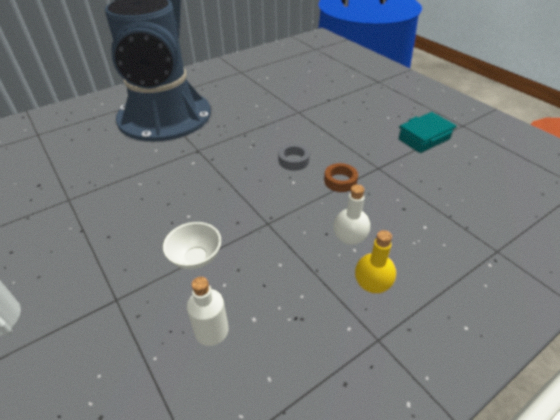

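Flask candidates in the top view: white ball belly at (227,172), yellow look-alike at (246,125) and straight-sided bottle at (373,160). The white round one fits the description. Rings: reddish-brown wooden at (183,239) and grey at (202,297). The wooden one is meant. I'll confirm both choices in an enlarged crop.

Run:
```python
from h import *
np.set_printoptions(precision=3,suppress=True)
a=cv2.imread('pics/top0.png')[95:325,150:290]; b=cv2.imread('pics/scene0.png')[130:305,270:410]
a=cv2.resize(a,None,fx=2.5,fy=2.5,interpolation=cv2.INTER_CUBIC);b=cv2.resize(b,None,fx=3.2,fy=3.2,interpolation=cv2.INTER_CUBIC)
c=np.zeros((600,800,3),np.uint8);c[:a.shape[0],:a.shape[1]]=a;c[:b.shape[0],350:350+b.shape[1]]=b[:,:450]
cv2.imwrite('pics/crop0.png',c)
print('belly',at('top',228,173.5,.033),at('scene',352,226,.033));print('cork',at('top',223,162,.124),at('scene',358,188,.124))
print('ring',at('top',183.5,239,.025),at('scene',341.5,174,.025));print('bottle cork',at('top',381,150,.124));print('yellow',at('top',247,126,.033))
```

```text
belly [0.62  0.105 0.033] [0.621 0.106 0.033]
cork [0.622 0.104 0.124] [0.62  0.106 0.124]
ring [0.485 0.198 0.025] [0.489 0.197 0.025]
bottle cork [ 0.639 -0.196  0.124]
yellow [0.722 0.065 0.033]
```

View pics/crop0.png

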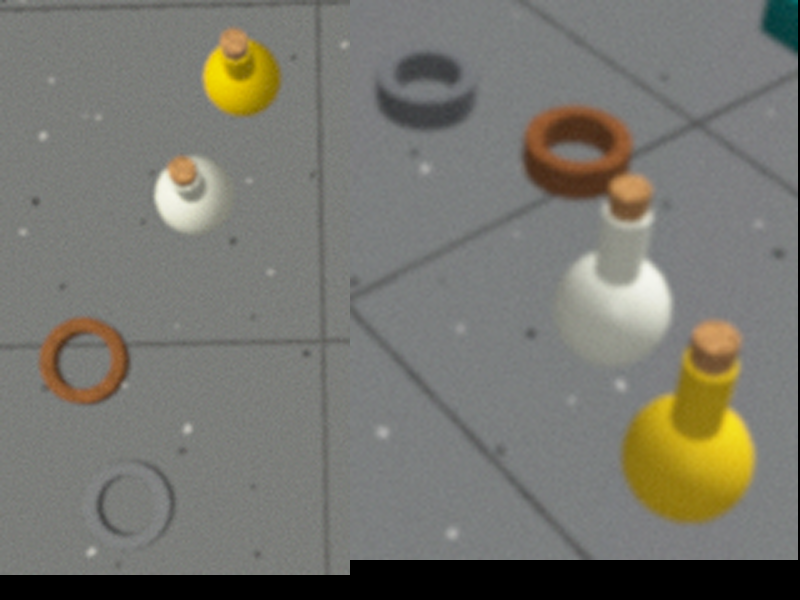

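The crop confirms it: white ball-bellied flask (upright at about 0.621, 0.105) and reddish-brown wooden ring (about 0.487, 0.198). The tool's current yaw already sets the fingers across the line to the yellow flask, so I keep it and go above the flask.

Emit:
move_arm(
  travel=[
    [-0.052, -0.017, 0],
    [-0.052, -0.017, 0],
    [-0.052, -0.017, 0],
    [-0.052, -0.017, 0],
    [-0.052, -0.017, 0],
    [-0.052, -0.017, 0],
    [-0.052, -0.017, 0],
    [-0.052, -0.017, 0],
    [-0.052, -0.017, 0],
    [-0.051, -0.016, 0],
  ],
  angular=[
    [0, 0, 0],
    [0, 0, 0],
    [0, 0, 0],
    [0, 0, 0],
    [0, 0, 0],
    [0, 0, 0],
    [0, 0, 0],
    [0, 0, 0],
    [0, 0, 0],
    [0, 0, 0],
  ],
  claw=[1, 1, 1, 1, 1, 1, 1, 1, 1, 1],
)

```text
clock: 1.35
tcp_pos: [0.6214, 0.1045, 0.2559]
eef_rot: [-0.673, -3.068, 0.0]
force: [0.4, 1.5, 0.7]
grip_width: 0.995
grasp_force: 0.0
```

Run:
```python
from h import *
np.set_printoptions(precision=4,suppress=True)
s,im=snap('wrist','w1.png');print(s['clock'],s['tcp_pos'],s['eef_rot'],s['qd'])
M=R.from_rotvec(s['eef_rot']).as_matrix();print(M)
c=camera_info('wrist')
T=np.eye(4);T[:3,:3]=M;T[:3,3]=s['tcp_pos'];T=np.linalg.inv(T@np.array(c['hand_eye']))
for p in([.621,.105,.124],[.621,.105,.033]):
    q=T@np.r_[p,1];print('expect px',c['fx']*q[0]/q[2]+c['cx'],c['fy']*q[1]/q[2]+c['cy'])
```

```text
1.35 [0.6214 0.1045 0.2559] [-0.6733 -3.068   0.0004] [-0.5556  0.4597  0.7185  0.2548  0.0041 -0.5554]
[[-0.9081  0.4187 -0.0006]
 [ 0.4187  0.9081 -0.0001]
 [ 0.0005 -0.0004 -1.    ]]
expect px 285.40702637360977 202.32613420583388
expect px 285.218430545642 179.2187593559094
```

View pics/w1.png

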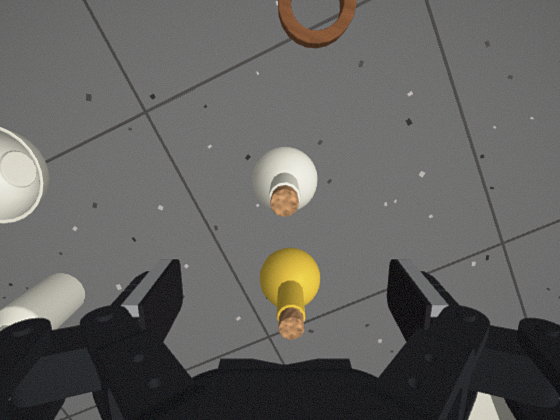

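The white flask sits with its cork at (285,203) and belly at (285,180), matching the projected estimate to within 1–2 px. The yellow one is ahead, clear of both fingers. Descending to the neck.

Emit:
move_arm(
  travel=[
    [0, 0, 0],
    [0, 0, 0.02],
    [0, 0, 0.025],
    [0, 0, 0.025],
    [0, 0, 0.025],
    [0, 0, 0.02],
    [0, 0, 0.02],
    [0, 0, 0.015],
    [0, 0, 0.01],
    [0, 0, 0],
  ],
  angular=[
    [0, 0, 0],
    [0, 0, 0],
    [0, 0, 0],
    [0, 0, 0],
    [0, 0, 0],
    [0, 0, 0],
    [0, 0, 0],
    [0, 0, 0],
    [0, 0, 0],
    [0, 0, 0],
  ],
  claw=[1, 1, 1, 1, 1, 1, 1, 1, 1, 1],
)

```text
clock: 2.65
tcp_pos: [0.6199, 0.1063, 0.0958]
eef_rot: [-0.672, -3.068, 0.001]
force: [-0.1, 0.1, 0.2]
grip_width: 0.998
grasp_force: 0.0
```

Emit:
move_arm(
  travel=[
    [0, 0, 0],
    [0, 0, 0],
    [0, 0, 0],
    [0, 0, 0],
    [0, 0, 0],
    [0, 0, 0],
    [0, 0, 0],
    [0, 0, 0],
    [0, 0, 0],
    [0, 0, 0],
  ],
  angular=[
    [0, 0, 0],
    [0, 0, 0],
    [0, 0, 0],
    [0, 0, 0],
    [0, 0, 0],
    [0, 0, 0],
    [0, 0, 0],
    [0, 0, 0],
    [0, 0, 0],
    [0, 0, 0],
  ],
  claw=[0.8, 0.7, 0.6, 0.5, 0.4, 0.33, 0.28, 0.2, 0.1, 0],
)

```text
clock: 3.9
tcp_pos: [0.6203, 0.1059, 0.0964]
eef_rot: [0.673, 3.069, -0.001]
force: [-0.5, -2.6, 3.9]
grip_width: 0.287
grasp_force: 58.6
```

Emit:
move_arm(
  travel=[
    [0, 0, 0],
    [0, 0, 0],
    [0, 0, 0],
    [0, 0, 0],
    [0, 0, -0.005],
    [0, 0, -0.01],
    [0, 0, -0.015],
    [0, 0, -0.015],
    [0, 0, -0.015],
    [0, 0, -0.01],
  ],
  angular=[
    [0, 0, 0],
    [0, 0, 0],
    [0, 0, 0],
    [0, 0, 0],
    [0, 0, 0],
    [0, 0, 0],
    [0, 0, 0],
    [0, 0, 0],
    [0, 0, 0],
    [0, 0, 0],
  ],
  claw=[0, 0, 0, 0, 0, 0, 0, 0, 0, 0],
)

```text
clock: 5.15
tcp_pos: [0.6207, 0.1061, 0.1678]
eef_rot: [0.673, 3.068, 0.001]
force: [0.4, -0.6, -1.7]
grip_width: 0.291
grasp_force: 58.9
```

Emit:
move_arm(
  travel=[
    [0.01, 0.002, 0],
    [0.02, 0.004, 0],
    [0.02, 0.004, 0],
    [0.025, 0.004, 0],
    [0.025, 0.004, 0],
    [0.02, 0.004, 0],
    [0.02, 0.003, 0],
    [0.015, 0.002, 0],
    [0.005, 0, 0],
    [0, 0, 0],
  ],
  angular=[
    [0, 0, 0],
    [0, 0, 0],
    [0, 0, 0],
    [0, 0, 0],
    [0, 0, 0],
    [0, 0, 0],
    [0, 0, 0],
    [0, 0, 0],
    [0, 0, 0],
    [0, 0, 0],
  ],
  claw=[0, 0, 0, 0, 0, 0, 0, 0, 0, 0],
)

```text
clock: 6.4
tcp_pos: [0.4864, 0.1976, 0.1664]
eef_rot: [0.673, 3.068, -0.0]
force: [0.6, 0.1, -1.9]
grip_width: 0.286
grasp_force: 58.9
```

Run:
```python
from h import *
np.set_printoptions(precision=4,suppress=True)
s,w=snap('wrist','w2.png');_,t=snap('scene','s2.png');_,p=snap('top','t2.png')
print(s['clock'],s['tcp_pos'],s['grip_width'])
c=np.zeros((600,800,3),np.uint8)
a=cv2.resize(w[:,130:430],None,fx=1.0,fy=1.0);c[:420,:300]=a
b=cv2.resize(t[70:260,270:430],None,fx=3.1,fy=3.1,interpolation=cv2.INTER_CUBIC);c[:b.shape[0],302:302+b.shape[1]]=b[:,:498]
cv2.imwrite('pics/c2.png',c[:,:,::-1])
```

```text
6.4 [0.4864 0.1976 0.1664] 0.28644007367022184
```

View pics/c2.png

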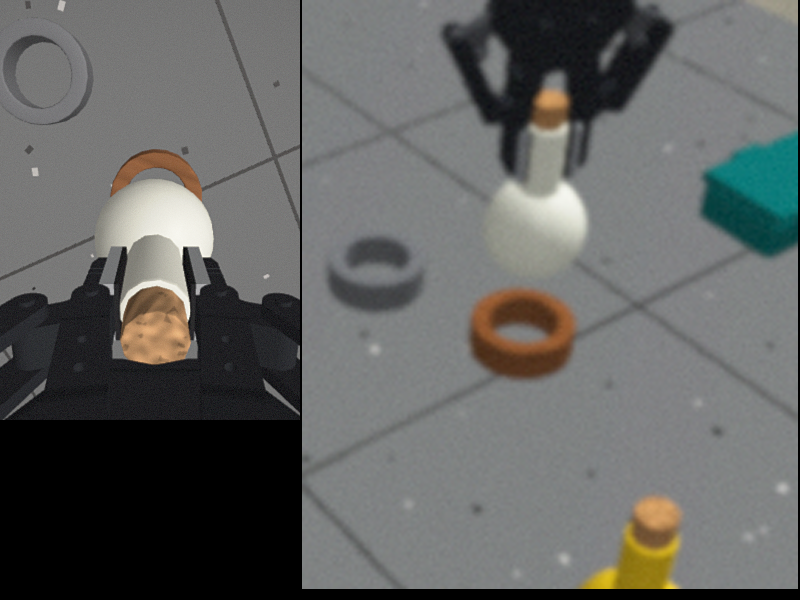

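Wrist view: belly edges at columns 225–343 with top row 180, wooden ring outer edges at columns 240–333 with top row 150. Scene crop: belly at about (346,143), cork at about (350,105), ring at about (339,177). I'll compare these with projections of an upright flask.

```bash
cat > pr.py <<'E'
from h import *
def proj(n,P,s=None):
    c=camera_info(n)
    if n=='wrist':
        T=np.eye(4);T[:3,:3]=R.from_rotvec(s['eef_rot']).as_matrix();T[:3,3]=s['tcp_pos'];T=T@np.array(c['hand_eye'])
    else: T=np.array(c['cam_to_world'])
    q=np.linalg.inv(T)@np.c_[P,np.ones(len(P))].T
    return np.c_[c['fx']*q[0]/q[2]+c['cx'],c['fy']*q[1]/q[2]+c['cy']]
def box(a): return a.min(0).round(1),a.max(0).round(1)
def circ(x,y,z,r,N=180):
    t=np.linspace(0,2*np.pi,N);return np.c_[x+r*np.cos(t),y+r*np.sin(t),0*t+z]
def sph(x,y,z,r): 
    return np.vstack([circ(x,y,z+r*np.sin(e),r*np.cos(e)) for e in np.linspace(-1.5,1.5,61)])
E
python3 - <<'E'
from pr import *
s=sensors.read_state();x,y,z=s['tcp_pos'];u=z-.0962
for n in('wrist','scene','top'):
    print(n,'belly',box(proj(n,sph(x,y,u+.033,.033),s)),'corkmid',proj(n,[[x,y,u+.116]],s),'ring',box(proj(n,circ(.487,.198,.025,.036),s)))
p=cv2.imread('pics/t2.png');t=cv2.imread('pics/s2.png')
for nm,im in(('t2',p),('s2',t)):
    h=cv2.cvtColor(im,cv2.COLOR_BGR2HSV).astype(int)
    wh=((h[...,1]<45)&(h[...,2]>150)).astype(np.uint8)
    og=((h[...,0]<15)&(h[...,1]>90)&(h[...,2]>70)).astype(np.uint8)
    for k,m in(('white',wh),('wood',og)):
        _,_,st,ce=cv2.connectedComponentsWithStats(m)
        print(nm,k,[(a[:5].tolist(),b.round(1).tolist()) for a,b in zip(st[1:],ce[1:]) if 60<a[4]<6000])
E
```

```text
wrist belly (array([225.3, 175.3]), array([345. , 295.4])) corkmid [[285.60422456 322.39806643]] ring (array([239.6, 153.1]), array([332.2, 242.9]))
scene belly (array([328. , 125.8]), array([361.6, 159.4])) corkmid [[349.21623124 105.21671128]] ring (array([324.3, 163. ]), array([358.4, 184.3]))
top belly (array([157.7, 217.6]), array([193.1, 252.4])) corkmid [[164.77849898 230.78782862]] ring (array([166.3, 220.8]), array([201. , 255.6]))
t2 white [([357, 143, 33, 33, 632], [371.5, 160.4]), ([329, 205, 52, 52, 2049], [354.4, 230.4]), ([174, 217, 17, 15, 131], [180.8, 224.3]), ([488, 229, 66, 60, 2594], [519.6, 262.9]), ([163, 242, 19, 10, 127], [171.4, 246.7])]
t2 wood [([405, 0, 155, 11, 768], [476.3, 4.1]), ([52, 5, 96, 15, 678], [100.2, 11.8]), ([0, 7, 51, 14, 338], [23.3, 13.6]), ([173, 224, 28, 32, 268], [191.3, 243.8])]
s2 white [([412, 49, 148, 75, 2922], [486.6, 90.9]), ([332, 110, 31, 44, 729], [347.5, 136.6]), ([162, 221, 60, 46, 2123], [191.5, 243.4]), ([0, 280, 21, 52, 706], [8.0, 308.1]), ([187, 285, 42, 60, 1524], [209.3, 314.2]), ([497, 336, 63, 82, 1556], [534.8, 376.0]), ([516, 373, 44, 47, 1070], [544.6, 403.6])]
s2 wood [([415, 36, 145, 72, 1909], [490.8, 71.3]), ([531, 117, 29, 21, 387], [548.3, 124.9]), ([325, 163, 33, 29, 693], [340.6, 176.9])]
```

The flask is upright in hand to within about 3°. The belly needs about 3 mm along tool +x to centre on the ring. Lowering, then feeling for contact.

Emit:
move_arm(
  travel=[
    [0.003, 0, 0],
    [0, 0, 0.005],
    [0, 0, 0.01],
    [0, 0, 0.01],
    [0, 0, 0.01],
    [0, 0, 0.006],
    [0, 0, 0.004],
    [0, 0, 0.003],
    [0, 0, 0],
    [0, 0, 0],
  ],
  angular=[
    [0, 0, 0],
    [0, 0, 0],
    [0, 0, 0],
    [0, 0, 0],
    [0, 0, 0],
    [0, 0, 0],
    [0, 0, 0],
    [0, 0, 0],
    [0, 0, 0],
    [0, 0, 0],
  ],
  claw=[0, 0, 0, 0, 0, 0, 0, 0, 0, 0],
)

```text
clock: 7.8
tcp_pos: [0.4837, 0.1989, 0.1185]
eef_rot: [0.673, 3.068, 0.0]
force: [-0.5, -0.2, -2.0]
grip_width: 0.294
grasp_force: 58.9
```

Emit:
move_arm(
  travel=[
    [0, 0, 0.001],
    [0, 0, 0.001],
    [0, 0, 0.001],
    [0, 0, 0.001],
    [0, 0, 0.001],
    [0, 0, 0],
    [0, 0, 0],
    [0, 0, 0],
    [0, 0, 0],
    [0, 0, 0],
  ],
  angular=[
    [0, 0, 0],
    [0, 0, 0],
    [0, 0, 0],
    [0, 0, 0],
    [0, 0, 0],
    [0, 0, 0],
    [0, 0, 0],
    [0, 0, 0],
    [0, 0, 0],
    [0, 0, 0],
  ],
  claw=[0, 0, 0, 0, 0, 0, 0, 0, 0, 0],
)

```text
clock: 9.05
tcp_pos: [0.4836, 0.1988, 0.1133]
eef_rot: [-0.673, -3.069, 0.0]
force: [-0.3, 0.3, -2.0]
grip_width: 0.289
grasp_force: 58.9
```

Run:
```python
from pr import *
s,w=snap('wrist','w3.png');_,t=snap('scene','s3.png')
x,y,z=s['tcp_pos'];u=z-.0962
print(s['clock'],s['tcp_pos'],s['force'],s['ft_torque'])
for n in('wrist','scene'):
    print(n,'belly',box(proj(n,sph(x,y,u+.033,.033),s)),'corkmid',proj(n,[[x,y,u+.116]],s),'ring',box(proj(n,circ(.487,.198,.025,.036),s)))
c=np.zeros((600,800,3),np.uint8);c[:420,:300]=w[:,130:430]
b=cv2.resize(t[70:230,270:430],None,fx=3.1,fy=3.1,interpolation=cv2.INTER_CUBIC);c[:b.shape[0],302:302+b.shape[1]]=b[:,:498]
cv2.imwrite('pics/c3.png',c[:,:,::-1])
```

```text
9.05 [0.48359186 0.19879898 0.1133084 ] [-0.3046068   0.27394931 -2.04023939] [ 0.03689931 -0.01512378  0.01137543]
wrist belly (array([225.4, 175.4]), array([345. , 295.5])) corkmid [[285.59892392 322.38471634]] ring (array([229.3, 169.5]), array([343.2, 277.6]))
scene belly (array([325.7, 146.9]), array([357.7, 178.8])) corkmid [[345.69622172 128.79835715]] ring (array([324.3, 163. ]), array([358.4, 184.3]))
```

View pics/c3.png

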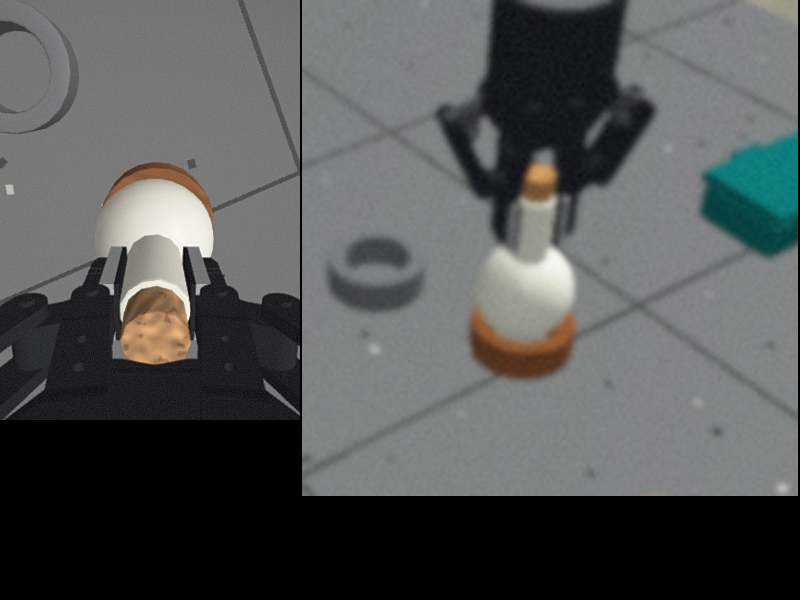

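Run:
```python
from pr import *
s=sensors.read_state();x,y,z=s['tcp_pos'];u=z-.0962
print('base',box(proj('wrist',circ(.487,.198,0,.036),s)))
for d in(0,.003,.006):
  print(d,'rim',box(proj('wrist',circ(.487-.9*d,.198+.42*d,.025,.036),s)),'belly dx',box(proj('wrist',sph(x+.9*d,y-.42*d,u+.033,.033),s)))
c=camera_info('wrist');print(np.array(c['hand_eye']).round(3))
w=cv2.imread('pics/w3.png')[150:260,220:350];cv2.imwrite('pics/z3.png',cv2.resize(w,None,fx=5,fy=5,interpolation=cv2.INTER_CUBIC))
```

```text
base (array([234.8, 163.4]), array([337.3, 261.7]))
0 rim (array([229.3, 169.5]), array([343.2, 277.7])) belly dx (array([225.4, 175.4]), array([345. , 295.5]))
0.003 rim (array([229.1, 164.6]), array([343.4, 273.6])) belly dx (array([225.6, 180.7]), array([344.8, 300.5]))
0.006 rim (array([228.9, 159.7]), array([343.7, 269.4])) belly dx (array([225.8, 185.9]), array([344.5, 305.4]))
[[ 0.    -0.964 -0.265  0.067]
 [ 1.     0.    -0.    -0.   ]
 [ 0.    -0.265  0.964 -0.118]
 [ 0.     0.     0.     1.   ]]
```

View pics/z3.png

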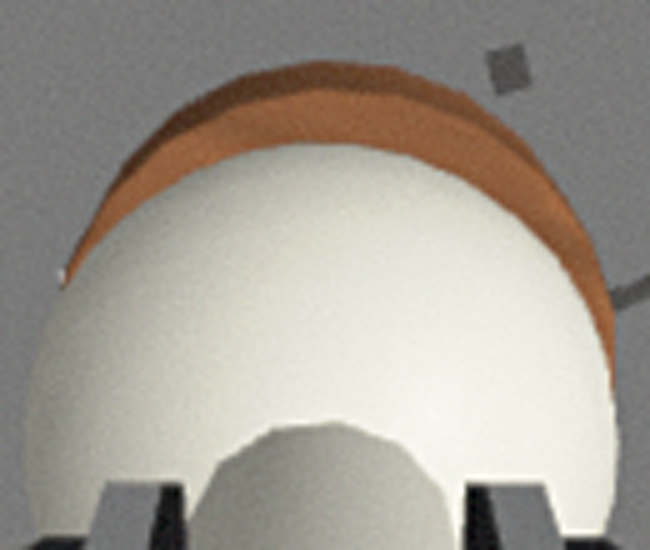

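Zoomed wrist view: ring rim top at row 168, base edge at row 162, belly top at row 178. The belly is centred on the ring to about 1 mm in x, and the ring lies about 1 mm to the right (+y). No contact yet, about 2 mm to go.

Emit:
move_arm(
  travel=[
    [0, 0.001, 0],
    [0, 0, 0.0005],
    [0, 0, 0.0005],
    [0, 0, 0.0005],
    [0, 0, 0.0005],
    [0, 0, 0],
    [0, 0, 0],
    [0, 0, 0],
    [0, 0, 0],
    [0, 0, 0],
  ],
  angular=[
    [0, 0, 0],
    [0, 0, 0],
    [0, 0, 0],
    [0, 0, 0],
    [0, 0, 0],
    [0, 0, 0],
    [0, 0, 0],
    [0, 0, 0],
    [0, 0, 0],
    [0, 0, 0],
  ],
  claw=[0, 0, 0, 0, 0, 0, 0, 0, 0, 0],
)

```text
clock: 10.4
tcp_pos: [0.4841, 0.1998, 0.1113]
eef_rot: [0.673, 3.069, 0.0]
force: [1.0, 0.2, 0.6]
grip_width: 0.29
grasp_force: 59.1
```

Emit:
move_arm(
  travel=[
    [0, 0, 0.0005],
    [0, 0, 0],
    [0, 0, 0],
    [0, 0, 0],
    [0, 0, 0],
    [0, 0, 0],
    [0, 0, 0],
    [0, 0, 0],
    [0, 0, 0],
    [0, 0, 0],
  ],
  angular=[
    [0, 0, 0],
    [0, 0, 0],
    [0, 0, 0],
    [0, 0, 0],
    [0, 0, 0],
    [0, 0, 0],
    [0, 0, 0],
    [0, 0, 0],
    [0, 0, 0],
    [0, 0, 0],
  ],
  claw=[0, 0, 0, 0, 0, 0, 0, 0, 0, 0],
)

```text
clock: 11.65
tcp_pos: [0.4842, 0.1998, 0.1109]
eef_rot: [0.673, 3.068, 0.0]
force: [1.3, 0.3, 4.9]
grip_width: 0.288
grasp_force: 59.5
```

Firm, gentle contact: the wrist force rose by about 7 N. Releasing gradually.

Emit:
move_arm(
  travel=[
    [0, 0, 0],
    [0, 0, 0],
    [0, 0, 0],
    [0, 0, 0],
    [0, 0, 0],
    [0, 0, 0],
    [0, 0, 0],
    [0, 0, 0],
    [0, 0, 0],
    [0, 0, 0],
  ],
  angular=[
    [0, 0, 0],
    [0, 0, 0],
    [0, 0, 0],
    [0, 0, 0],
    [0, 0, 0],
    [0, 0, 0],
    [0, 0, 0],
    [0, 0, 0],
    [0, 0, 0],
    [0, 0, 0],
  ],
  claw=[0.3, 0.32, 0.34, 0.37, 0.4, 0.5, 0.6, 0.7, 0.85, 1],
)

```text
clock: 12.9
tcp_pos: [0.484, 0.1997, 0.1108]
eef_rot: [0.673, 3.069, -0.0]
force: [0.5, -0.1, -0.6]
grip_width: 0.998
grasp_force: 0.0
```

Run:
```python
from pr import *
s,w=snap('wrist','w4.png');_,t=snap('scene','s4.png')
x,y=.486,.1985
print(s['clock'],s['tcp_pos'],s['force'],s['grip_width'],s['grasp_force'])
for n in('wrist','scene'):
    print(n,'belly',box(proj(n,sph(x,y,.048,.033),s)),'corkmid',proj(n,[[x,y,.131]],s))
c=np.zeros((600,800,3),np.uint8);c[:420,:300]=w[:,130:430]
b=cv2.resize(t[70:230,270:430],None,fx=3.1,fy=3.1,interpolation=cv2.INTER_CUBIC);c[:b.shape[0],302:302+b.shape[1]]=b[:,:498]
cv2.imwrite('pics/c4.png',c[:,:,::-1])
```

```text
12.9 [0.48404255 0.19973913 0.1108279 ] [ 0.5499918  -0.08739221 -0.59178552] 0.9982110513070576 0.0
wrist belly (array([224.9, 179.6]), array([344.4, 299.7])) corkmid [[284.66681128 329.1792599 ]]
scene belly (array([326.3, 148.4]), array([358.3, 180.2])) corkmid [[346.29795128 130.3291573 ]]
```

View pics/c4.png

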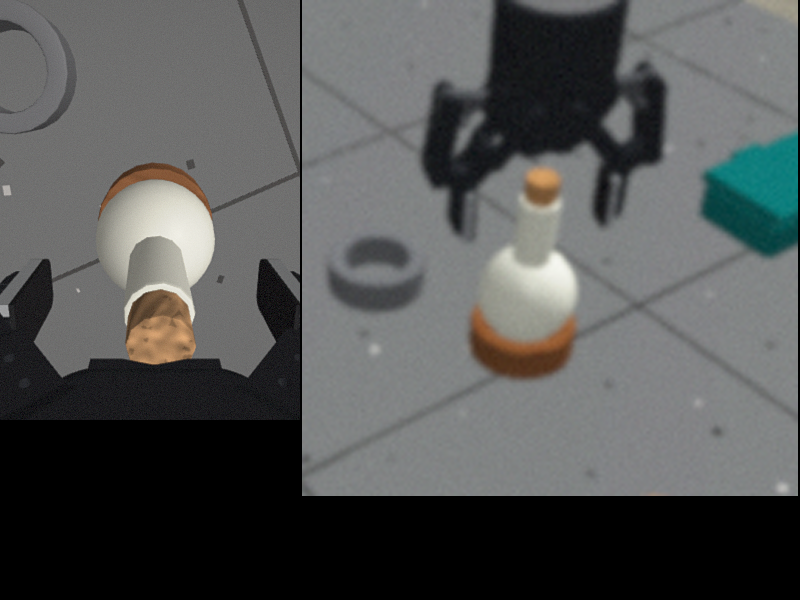

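Released: belly at columns 226–344 with top row 180, and cork at about (290,326). That matches the seated, centred prediction with a lean of about 2°. Both fingers are clear, so I retreat upward.

Emit:
move_arm(
  travel=[
    [0, 0, -0.005],
    [0, 0, -0.015],
    [0, 0, -0.02],
    [0, 0, -0.025],
    [0, 0, -0.025],
    [0, 0, -0.025],
    [0, 0, -0.02],
    [0, 0, -0.015],
    [0, 0, 0],
    [0, 0, 0],
  ],
  angular=[
    [0, 0, 0],
    [0, 0, 0],
    [0, 0, 0],
    [0, 0, 0],
    [0, 0, 0],
    [0, 0, 0],
    [0, 0, 0],
    [0, 0, 0],
    [0, 0, 0],
    [0, 0, 0],
  ],
  claw=[1, 1, 1, 1, 1, 1, 1, 1, 1, 1],
)

```text
clock: 14.25
tcp_pos: [0.4838, 0.1996, 0.2603]
eef_rot: [-0.673, -3.068, 0.001]
force: [-0.2, 0.1, -1.0]
grip_width: 1.001
grasp_force: 0.0
```

Run:
```python
from pr import *
s,t=snap('scene','s5.png');print(s['clock'],s['tcp_pos'])
cv2.imwrite('pics/c5.png',cv2.resize(t[50:350,150:420],None,fx=2,fy=2)[:,:,::-1])
```

```text
14.25 [0.48375366 0.19961041 0.2602721 ]
```

View pics/c5.png

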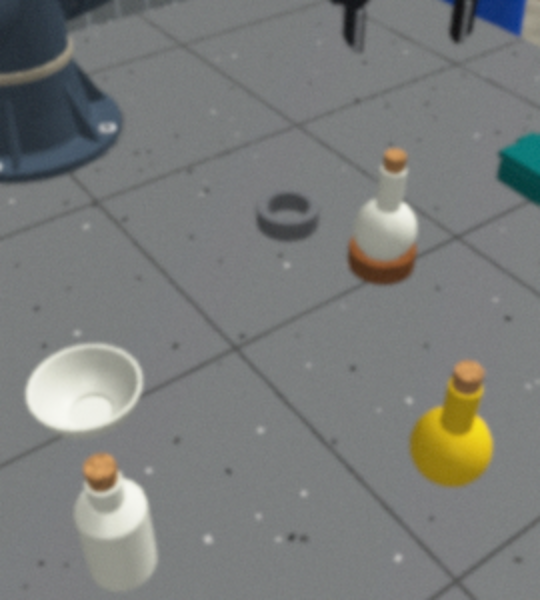

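The flask stands upright in the wooden ring (crop (388,230)). The bottle and bowl are where they began, and the gripper is clear.

```bash
python3 -c "
from bench import arm
print(arm.hand_in())"
```

```text
the job is handed in; nothing more can be done
None
```

The white flask is standing upright in the wooden ring, set down gently and released, with the bottle and bowl left where they were; the job is handed in at about 14 s on the robot's clock, but the hand-in gave no verdict.

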